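# Present a graver's ground face to the bench microscope

## Robot

A 6-joint arm with a two-finger parallel gripper is mounted at the origin on the work surface. World frame = base frame: x ahead of the robot, y to its left, z up, the work surface at z = 0. Lengths are in m, angles in rad, forces in N, time in s.
With the tool pointing down it reaches from about 0.3 to 0.875 m from the base axis. Payload 6.4 kg.
Tool frame: the origin (TCP) lies on the centre line of the jaws, within the pads' length; the fingertips stand 8 mm ahead of it and the grasp point (between the pads) lies 11 mm behind it; z points along the fingers, y is the line along which they close (so a half turn about z gives the same grasp; the last joint's range is limited). The gripper opens to 85 mm and grips with 20 to 120 N. Pads are 22 mm wide; open, the fingers measure 114 mm over their backs; the gripper's body (76 mm by 85 mm) begins 54 mm behind the grasp point. The pads swing forward as they close: fully open they stand 13 mm farther back than shut.
Start: joints at [-1.46, 0.181, 1.607, -0, 1.354, -0.206], TCP at [0.179, -0.546, 0.239] pointing down, gripper open.
Joint ranges: [-2.99, 2.99], [-0.89, 2.07], [0.3, 2.58], [-1.14, 4.28], [0, 2.63], [-3.12, 3.12]. Speed limits (rad/s): [2.57, 2.57, 3.01, 3.14, 3.14, 3.14].

## Interface

Orientations are given as a unit quaternion [w, x, y, z].
In Python, from bench import ctrl gives the robot as it stands.
- The arm moves only by the shell command python3 -m handwheel 'ROWS' [OPENING]. ROWS is JSON, a list that holds one entry, the list of rows, each a list of 4 numbers: the shift along the tool's x, y, z each as a share of 20 cm, from -1 to 1, then the turn about the tool's z as a share of 1.5 rad, from -1 to 1. In form: [[[x, y, z, twist], ...]]. A call has 1 to 10 rows; each row is the pose to reach, as a shift and turn from the pose commanded when the call began, along the tool's axes at that moment; what a row does not reach only later rows make up. A row lasts 1/8 s, in which the tool goes at most 62.5 mm and 10.7 degrees, less where a joint would pass 70% of its speed; a pose out of reach is approached as far as the arm can. A call with a number of a shift or a turn outside -1 to 1 is refused whole. A call with a gripper value outside its range is refused whole. OPENING is the finger opening in mm, from 0 to 85.4, set as the call begins (- or left out, the last holds). The fingers move at their own pace and stop on an object; the grip force is fixed at half the most. Time passes only in rows, so rows that repeat a pose let the fingers close. It gives the time, the measured TCP pose, the force, the opening and the grip force at its end, in the units of the state.
- ctrl.get_obs(): the state, without advancing time (a new reading comes with each control period).
- ctrl.camera(name): name is "scene" or "top"; returns a dict with "color" (400x640x3 uint8, red, green, blue), "range_z" (400x640 float32, m along the optical axis (not along the pixel's ray), 0 where there is no reading), "K" (3x3 intrinsics, pixels), "pose" (4x4, takes a point from camera to world coordinates). Camera axes: x right, y down, z forward; pixel columns grow to the right and rows downward; lengths in m; the calibration is good to about 2 mm. A picture is of the moment at which its call begins.
- ctrl.hand_in(): hands the job in; it is judged then, once.
The state is a dict: "time_s": time; "q": joint angles; "dq": joint speeds; "joint_efforts": joint torques, N m; "eef_pos": TCP position; "eef_rot": TCP orientation; "wrist_force": force on the tool from outside, world axes, zero at the start; "torque": the same for the moment, N m; "opening": opening from 0.0 (shut) to 1.0 (fully open); "grasp_force": force on a finger pad.
Only numpy, scipy, OpenCV 4.12 (cv2) and the standard library are available. Lean on these libraries where they do the work, as an engineer would, in place of code of your own. Each camera call takes 0.05 s, during which the arm holds its last target. There are 200 camera calls.

## Task

Take the tallest graver out of the wooden block and show its freshly ground end to the digital microscope: lean it over 45 degrees, point forward and down and the flat side of its handle underneath, so that the ground face looks squarely into the lens, with the point in mid-air about 40 mm in front of the middle of the lens. Finish while still holding it there, steady. Do not touch the microscope, and leave the other gravers and the rest of the bench as they are.

Things in the scene. Friction and masses are not known exactly. Their poses are not given: they have to be found in the camera images.
- graver: Tallest of 4 gravers standing in the block, 35-70 g. Origin: underside of its brass ferrule (14 mm dia), resting on the block's top; z up the tool. Wooden handle widens to 28 mm dia at z 30, straight band z 30-50, dome to z 60; cut flat on its -x (belly) side, 9 mm off axis. Blade 5 mm square, 60 mm down along -z. +x side points away from the robot at the start, within 0.6 rad
- graver_point (a point): Sharp point of that graver, at (-2.5, 0, -60) mm in its frame. The blade's end is ground off at 45 degrees: the ground face rises from this point to the +x side. This point's x axis is that face's outward normal, (+x, -z)/sqrt(2) of the graver; its y is the graver's y
- graver_grip (a point): Where to pinch that graver: on its axis in the middle of the straight handle band, 40 mm above its origin; band 28 mm wide between the fingers if they close along the graver's y. Axes as the graver's
- block: Fixed wooden graver block, 195 (x) by 56 (y) by 70 mm high, origin at the centre of its underside. Four upright bores 9 mm wide, 64 mm deep in a row along x at -67.5, -22.5, 22.5, 67.5 mm; each holds a graver, in any order, ferrule on the top face, blade hanging free in the bore: lift 65 mm straight up to clear
- scope: Fixed digital microscope: a level grey tube 33 mm in diameter (41 at its widest), 110 mm long, axis 165 mm above the bench, on a 15 mm post (x 50, y 36 mm, top at 215 mm) with a base plate 130 by 100 by 12 mm. Origin on the bench; the tube lies along its x axis and looks to -x, towards the robot within 0.3 rad
- lens (a point): Middle of the front glass of the microscope, 165 mm above the bench, at (-56.5, 0, 165) mm in the scope's frame, same axes: its x axis points level into the tube, so the space viewed lies on its -x side; z up.
- graver_ball: Graver with a ball-shaped handle 25 mm in diameter, 40 mm above the block. Origin at its ferrule's underside, z up. Leave it standing.
- graver_stub: Graver with a short mushroom handle 27 mm in diameter, 34 mm above the block. Origin at its ferrule's underside, z up. Leave it standing.
- graver_slim: Graver with a slim straight handle 18 mm in diameter, 42 mm above the block. Origin at its ferrule's underside, z up. Leave it standing.
- bottle: White jar with an orange cap, 60 mm in diameter, 115 mm high, origin at the centre of its underside. A bystander.
- stone: Sharpening stone on a wooden tray, 160 by 62 by 30 mm, lying flat; origin at the centre of its underside. A bystander.
- plate: Brass plate 75 by 45 by 5 mm lying flat; origin at the centre of its underside. A bystander.
- loupe: Black eye loupe, 36 mm in diameter, 30 mm high; origin at the centre of its underside. A bystander.
- pot: Brown pot of brushes, 64 mm in diameter, about 180 mm high with its brushes; origin at the centre of its underside. A bystander.

How it is judged:
On the way:
1. the graver is drawn right out of the block, in the gripper (z of graver_point in the frame of block above 0.078 m and contact force between the fingers and graver above 1 N), for 0.2 s.
At the end, for the whole second after the job is handed in: Tallest graver held still in the air, touching neither block nor microscope: point 22-60 mm before the lens, within 14 mm of its axis; ground face within 16 deg of square to it; tool leaning 29-61 deg, handle up and back. Other gravers upright (14 deg), they and bystanders moved under 20 mm (x of graver_point in the frame of lens between -0.06 and -0.022 m and y of graver_point in the frame of lens between -0.014 and 0.014 m and z of graver_point in the frame of lens between -0.014 and 0.014 m and angle between the x axis of graver_point and the x axis of lens, either way round below 0.28 rad and angle between graver's own z axis and vertical between 0.5 and 1.07 rad and x of graver in the frame of lens below -0.05 m and z of graver in the frame of lens above 0.018 m and contact force between the fingers and graver above 1 N and contact force between graver and block below 0.05 N and contact force between graver and scope below 0.05 N and linear speed of graver below 0.02 m/s and angular speed of graver below 0.15 rad/s and angle between each of graver_ball, graver_stub, graver_slim's own z axis and vertical below 0.25 rad and distance of each of graver_ball, graver_stub, graver_slim, bottle, stone, plate, loupe, pot from where it was at the start of the episode below 0.02 m); the arm keeps its last pose, push and grip.
It fails at once if the microscope is touched by the arm, the fingers or the graver (over 1 N) (contact force between scope and the arm above 1 N or contact force between scope and the fingers above 1 N or contact force between scope and graver above 1 N).
It fails at once if another graver is tipped over or pulled out (tilt over 20 degrees or moved over 30 mm) (angle between any of graver_ball, graver_stub, graver_slim's own z axis and vertical above 0.35 rad or distance of any of graver_ball, graver_stub, graver_slim from where it was at the start of the episode above 0.03 m).
It fails at once if a bystander on the bench is shoved more than 30 mm (distance of any of bottle, stone, plate, loupe, pot from where it was at the start of the episode above 0.03 m).
It also fails if it takes over 34 s, if anything falls off the work surface, if the arm or the gripper's body presses on something with over 40 N, if the wrist force passes 120 N, or if a joint passes its speed limit or range.

## Working session

There is one attempt and no reset: what is moved stays moved. The work goes in short steps, Python scripts to look and compute and a shell command to move; the robot and the scene stay as the last step left them, time stands still between calls to the robot, and variables do not carry over. Pictures are saved under pics/ and viewed, at most 11 in all, crops included, and the job is handed in when it is done.

```bash
ls; mkdir -p pics; cat > h.py <<'E'
import numpy as np,cv2
from bench import ctrl
def cam(n):
    c=ctrl.camera(n); return c['color'],c['range_z'],c['K'],c['pose']
def pts(r,K,P):
    v,u=np.mgrid[:r.shape[0],:r.shape[1]]
    c=np.stack([(u-K[0,2])/K[0,0]*r,(v-K[1,2])/K[1,1]*r,r],-1)
    w=c@P[:3,:3].T+P[:3,3]; w[r==0]=np.nan; return w
def save(n,im): cv2.imwrite('pics/'+n,im[...,::-1])
E
python3 - <<'E'
from h import *
for n in('scene','top'):
    c,r,K,P=cam(n); save(n+'0.png',c); np.savez(n+'0.npz',c=c,r=r,K=K,P=P); print(n,K[0,0],P.round(3).tolist())
print(ctrl.get_obs())
E
```

```text
pics
scene 385.1672362473952 [[-0.435, 0.488, -0.757, 1.312], [0.9, 0.231, -0.369, 0.294], [-0.005, -0.842, -0.539, 0.623], [0.0, 0.0, 0.0, 1.0]]
top 503.5289317754508 [[0.017, -0.995, 0.1, 0.498], [-1.0, -0.017, 0.001, -0.049], [0.0, -0.1, -0.995, 1.276], [0.0, 0.0, 0.0, 1.0]]
{'time_s': 0.1, 'q': array([-1.46029888e+00,  1.81465727e-01,  1.60790792e+00,  4.94320515e-06,
        1.35378993e+00, -2.06271432e-01]), 'dq': array([ 8.18467984e-05, -1.15099615e-03, -1.36735844e-03,  2.47214730e-04,
        6.36125924e-05, -3.63130117e-04]), 'joint_efforts': array([ 6.44311331e-04, -4.45874083e+01, -3.52236450e+01, -1.72867435e-04,
        4.22896221e-03,  1.01894062e-05]), 'eef_pos': array([ 0.17909083, -0.54589311,  0.23847484]), 'eef_rot': array([-7.84445944e-04,  9.87483162e-01,  1.57722500e-01,  4.00094811e-05]), 'wrist_force': array([-0.10064218,  0.00812938,  0.03493893]), 'torque': array([ 0.0046598 ,  0.00907491, -0.00022963]), 'grasp_force': 0.0, 'opening': 1.0011606594943878}
```

View pics/scene0.png

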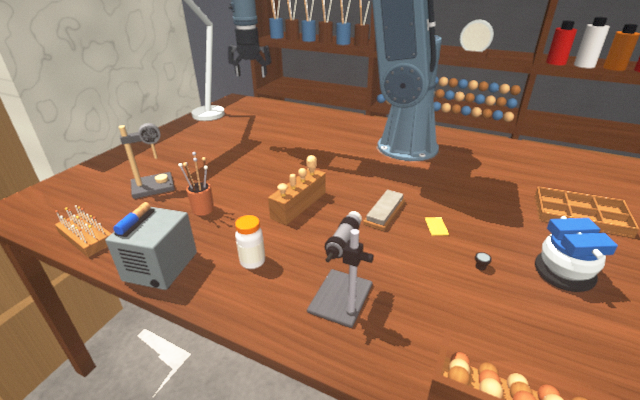

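View pics/top0.png

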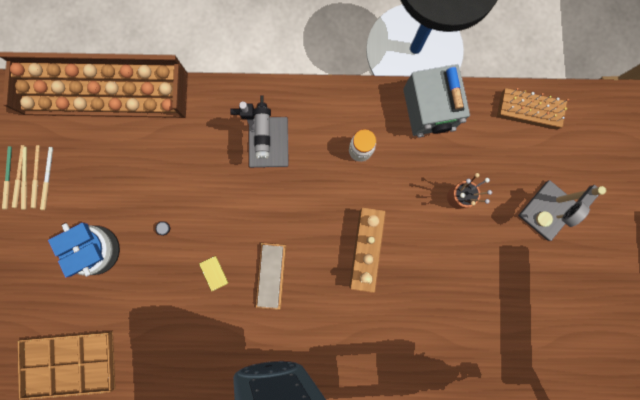

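```bash
python3 - <<'E'
from h import *
d=np.load('top0.npz'); c,r,K,P=d['c'],d['r'],d['K'],d['P']; w=pts(r,K,P)
s=np.load('scene0.npz'); ws=pts(s['r'],s['K'],s['P'])
def reg(w,x0,x1,y0,y1,z0,z1):
    m=(w[...,0]>x0)&(w[...,0]<x1)&(w[...,1]>y0)&(w[...,1]<y1)&(w[...,2]>z0)&(w[...,2]<z1); return m
# block
bx=w[200:300,345:390]; 
m=reg(w,.3,.65,-.25,-.05,.062,.078); m[:, :340]=0;m[:,395:]=0
rect=cv2.minAreaRect(w[m][:,:2].astype(np.float32)); print('block top',rect,m.sum(),np.median(w[m][:,2]))
cx=rect[0]
for nm,W in(('top',w),('scene',ws)):
    m=reg(W,.3,.65,-.25,-.05,.085,.16); k,l,st,ce=cv2.connectedComponentsWithStats(m.astype(np.uint8))
    for i in range(1,k):
        if st[i,4]>8: q=W[l==i]; print(nm,'graver',ce[i].round(1),st[i,4],q[:,2].max().round(4),q.mean(0).round(4), cv2.minAreaRect(q[:,:2].astype(np.float32)))
# scope tube
for nm,W in(('top',w),('scene',ws)):
    m=reg(W,.5,.85,-.05,.25,.14,.19); q=W[m]; print(nm,'tube',m.sum(),q.min(0).round(3),q.max(0).round(3))
    m2=reg(W,.5,.95,-.1,.3,.006,.02); q=W[m2]; print(nm,'base',m2.sum(),cv2.minAreaRect(q[:,:2].astype(np.float32)) if len(q) else 0)
save('cr.png',np.hstack([cv2.resize(c[200:300,330:410],None,fx=5,fy=5,interpolation=2),cv2.resize(s['c'][145:225,260:340],(400,500),interpolation=2)]))
save('cr2.png',np.hstack([cv2.resize(c[90:180,220:300],(400,450),interpolation=2),cv2.resize(s['c'][205:325,300:380],(400,450),interpolation=2)]))
E
```

```text
block top ((0.5126674175262451, -0.17623275518417358), (0.05666222795844078, 0.19505372643470764), 82.71978759765625) 1581 0.0693196509253402
top graver [372.7 220.3] 104 0.1083 [ 0.5794 -0.1842  0.1003] ((0.5791643857955933, -0.18500038981437683), (0.025280524045228958, 0.025163114070892334), 67.22956848144531)
top graver [370.2 239.4] 54 0.1135 [ 0.5345 -0.178   0.1073] ((0.5342848896980286, -0.178506538271904), (0.016038939356803894, 0.01688733696937561), 2.0236315727233887)
top graver [367.6 258.5] 86 0.1124 [ 0.4904 -0.1724  0.1051] ((0.49035242199897766, -0.1726558804512024), (0.020821034908294678, 0.021288955584168434), 0.978059709072113)
top graver [365.8 277.4] 113 0.1339 [ 0.4479 -0.1665  0.1247] ((0.4483180046081543, -0.16755487024784088), (0.022228416055440903, 0.027672069147229195), 2.726100206375122)
scene graver [311.5 162.3] 132 0.1324 [ 0.4529 -0.1645  0.1129] ((0.45089730620384216, -0.16692979633808136), (0.02097873017191887, 0.02614063024520874), 1.3570127487182617)
scene graver [302.6 172.2] 65 0.1099 [ 0.4953 -0.1707  0.1007] ((0.4934253394603729, -0.17185692489147186), (0.017624836415052414, 0.020388415083289146), 31.49028968811035)
scene graver [292.8 179.1] 69 0.1127 [ 0.5391 -0.177   0.0998] ((0.5373988747596741, -0.17689920961856842), (0.014266119338572025, 0.017843175679445267), 55.06986999511719)
scene graver [282.5 186.9] 71 0.1048 [ 0.5837 -0.1827  0.0983] ((0.5811616778373718, -0.18423190712928772), (0.023295819759368896, 0.02254514954984188), 68.57718658447266)
top tube 1057 [0.712 0.056 0.149] [0.85  0.146 0.19 ]
top base 1517 ((0.7254626750946045, 0.09986017644405365), (0.4485549032688141, 0.39738529920578003), 0.1461309939622879)
scene tube 1336 [0.713 0.056 0.141] [0.849 0.146 0.19 ]
scene base 2146 ((0.6753661036491394, 0.07062102109193802), (0.3494177460670471, 0.09955906867980957), 1.943650484085083)
```

View pics/cr.png

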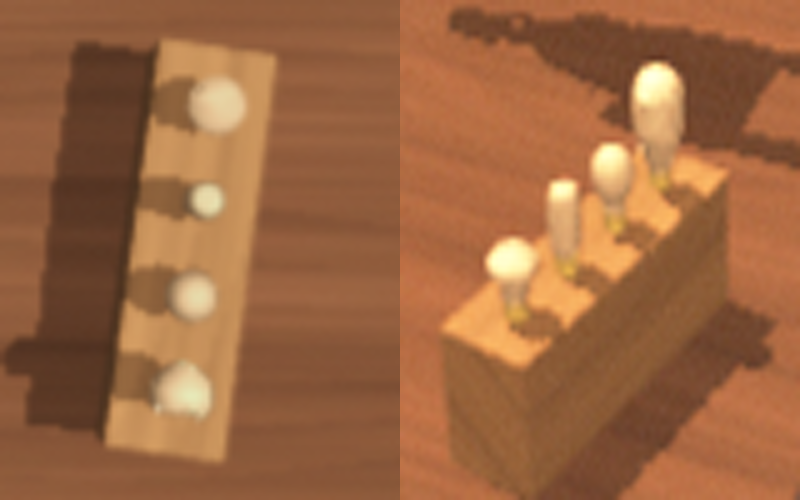

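View pics/cr2.png

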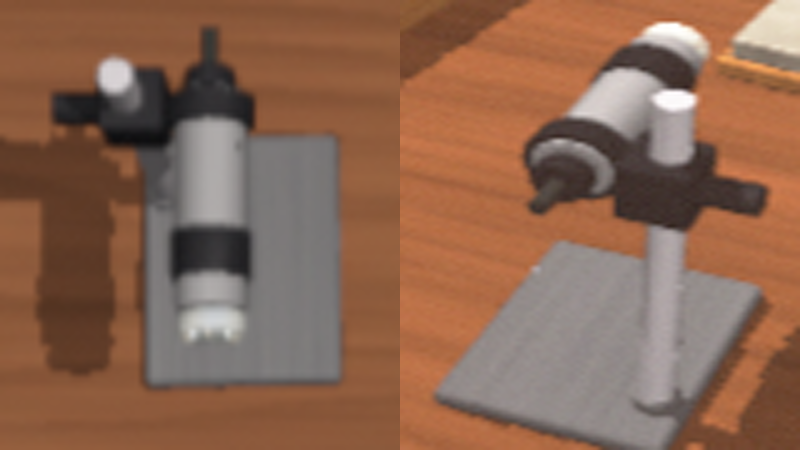

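```bash
python3 - <<'E'
from h import *
d=np.load('top0.npz'); c,r,K,P=d['c'],d['r'],d['K'],d['P']; w=pts(r,K,P)
s=np.load('scene0.npz'); ws=pts(s['r'],s['K'],s['P'])
m=(w[...,0]>.7)&(w[...,0]<.86)&(w[...,1]>0)&(w[...,1]<.2)&(w[...,2]>.15)&(w[...,2]<.2)
for v in range(120,165):
    u=np.where(m[v])[0]
    if len(u): print(v,u.min(),u.max(),w[v,u].mean(0).round(4),w[v,u,1].min().round(4),w[v,u,1].max().round(4),w[v,u,2].max().round(4))
# base plate by grey colour: saturation
hsv=cv2.cvtColor(c,cv2.COLOR_RGB2HSV); b=((hsv[...,1]<60)&(hsv[...,2]<140)&(w[...,2]<.03)).astype(np.uint8); b[:, :225]=0;b[:,300:]=0;b[:100]=0;b[180:]=0
q=w[b>0]; print('base',len(q),cv2.minAreaRect(q[:,:2].astype(np.float32)))
# flat edge
g=w[...,2]
print((w[268:290,355:378,2]*1000).round(0).astype(int))
hsvv=c[268:290,355:378].astype(int); print(hsvv[...,2])
E
```

```text
120 255 268 [0.7937 0.0737 0.1777] 0.0601 0.0889 0.1873
121 255 268 [0.7916 0.0737 0.177 ] 0.06 0.0882 0.1809
122 255 268 [0.7894 0.0737 0.1767] 0.06 0.089 0.1802
123 255 268 [0.787  0.0736 0.1774] 0.0594 0.0884 0.182
124 255 268 [0.7844 0.0734 0.1785] 0.0598 0.0884 0.1825
125 255 268 [0.7821 0.0733 0.1786] 0.0597 0.0882 0.1834
126 255 268 [0.7801 0.0734 0.1774] 0.0594 0.088 0.1831
127 255 268 [0.7777 0.0732 0.178 ] 0.059 0.0883 0.1821
128 255 268 [0.7755 0.0732 0.1778] 0.0593 0.0882 0.1828
129 255 268 [0.7731 0.0731 0.1782] 0.0593 0.0876 0.1819
130 255 268 [0.7708 0.0734 0.1784] 0.0589 0.0886 0.183
131 255 268 [0.7688 0.0731 0.1774] 0.0591 0.088 0.1818
132 255 268 [0.7661 0.0728 0.179 ] 0.0589 0.0877 0.1829
133 255 268 [0.7642 0.0729 0.1777] 0.0594 0.0879 0.1832
134 255 268 [0.7616 0.0727 0.1789] 0.0594 0.088 0.1846
135 255 268 [0.7591 0.0725 0.1799] 0.0586 0.0872 0.1869
136 254 269 [0.757  0.0725 0.1792] 0.0569 0.0898 0.1839
137 254 269 [0.755  0.0726 0.1784] 0.0566 0.0899 0.1832
138 254 269 [0.7524 0.0723 0.1799] 0.0567 0.0895 0.1842
139 254 269 [0.7503 0.0724 0.1789] 0.0569 0.089
[... 13679 characters left out ...]
1  96  96  98  97 114 115  96  91
   92  92  83  66  59]
 [ 93  91  90  91  93  95  96  96  92  89  90  91  88  88  97  90  88  91
   93  92  81  64  58]
 [ 93  91  91  92  93  96  96  96  93  89  89  89  86  86  88  86  88  91
   92  92  76  61  56]
 [ 93  91  91  92  95  96  97  95  91  89  88  87  86  86  87  86  90  91
   92  92  74  58  56]
 [ 93  91  92  93  95  96  96  95  91  89  88  86  86  87  87  87  91  92
   92  92  71  58  57]
 [ 91  90  91  93  96  97  97  94  91  90  87  86  86  88  87  87  91  92
   93  91  68  58  56]
 [ 77  80  84  86  92  95  95  92  89  88  86  86  87  86  87  88  91  93
   92  88  67  57  56]]<stdin>:13: RuntimeWarning: invalid value encountered in cast
```

```bash
cat >> h.py <<'E'
from scipy.spatial.transform import Rotation as R
def plan(target,yaw_deg):
    o=ctrl.get_obs(); q=o['eef_rot']; M=R.from_quat([*q[1:],q[0]]).as_matrix(); d=M.T@(np.array(target)-o['eef_pos'])
    y=np.degrees(np.arctan2(M[1,0],M[0,0])); t=-(np.radians(yaw_deg-y))/1.5
    print('t',round(o['time_s'],2),'pos',o['eef_pos'].round(4),'yaw',y.round(2),'z',M[:,2].round(3),'open',round(o['opening']*85.4,1),'F',round(float(o['grasp_force']),1),'W',o['wrist_force'].round(1)); print('shares',(d/.2).round(4),'twist',round(t,4))
E
python3 -m handwheel '[[[0.3,-0.2,0,0.1],[0.6,-0.45,0,0.2],[0.93,-0.69,0,0.258],[0.93,-0.69,0,0.258],[0.93,-0.69,0,0.258],[0.93,-0.69,0,0.258],[0.93,-0.69,0,0.258]]]' 60
python3 -c "
from h import *
plan([.4457,-.167,.2],-4)"
```

```text
time_s: 0.98
eef_pos: [0.3123, -0.3582, 0.2392]
eef_rot: [-0.0, 0.999, -0.036, -0.0]
wrist_force: [-0.1, -0.6, 0.2]
opening: 0.702
grasp_force: 0.0
t 0.97 pos [ 0.3123 -0.3582  0.2392] yaw -4.1 z [-0.  0. -1.] open 60.0 F 0.0 W [-0.1 -0.6  0.2]
shares [ 0.597  -1.0015  0.1956] twist -0.0012
```

```bash
python3 -m handwheel '[[[0.2,-0.3,0,0],[0.4,-0.6,0,0],[0.55,-0.9,0,0],[0.597,-1,0,0],[0.597,-1,0,0],[0.597,-1,0,0],[0.597,-1,0.1,0],[0.597,-1,0.2,0],[0.597,-1,0.2,0],[0.597,-1,0.2,0]]]' 56
python3 -c "
from h import *
c,r,K,P=cam('scene'); save('s1.png',cv2.resize(c[90:220,230:390],None,fx=4.5,fy=4.5,interpolation=2))
plan([.4457,-.167,.099],-4)"
```

```text
time_s: 2.22
eef_pos: [0.446, -0.1675, 0.2]
eef_rot: [0.0, 0.999, -0.036, 0.0]
wrist_force: [0.6, 0.8, 0.2]
opening: 0.655
grasp_force: 0.0
t 2.27 pos [ 0.4463 -0.1673  0.2003] yaw -4.1 z [ 0.001 -0.001 -1.   ] open 56.1 F 0.0 W [ 0.1  0.2 -1.4]
shares [-0.0036 -0.0019  0.5063] twist -0.0012
```

View pics/s1.png

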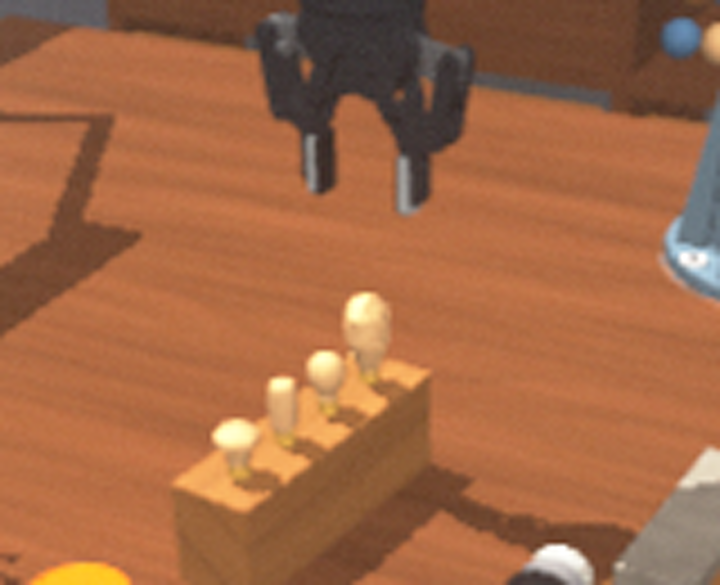

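```bash
python3 -m handwheel '[[[0,0,0.15,0],[0,0,0.3,0],[0,0,0.43,0],[0,0,0.506,0],[0,0,0.506,0],[0,0,0.506,0],[0,0,0.506,0]]]'
python3 -m handwheel '[[[0,0,0,0],[0,0,0,0],[0,0,0,0],[0,0,0,0],[0,0,0,0],[0,0,0,0]]]' 10
python3 -c "
from h import *
plan([.4457,-.167,.099],-4)"
```

```text
time_s: 3.15
eef_pos: [0.4468, -0.1667, 0.0992]
eef_rot: [0.001, 0.999, -0.035, 0.001]
wrist_force: [0.1, -0.7, 0.6]
opening: 0.654
grasp_force: 0.0
time_s: 3.9
eef_pos: [0.4465, -0.1666, 0.0987]
eef_rot: [0.0, 0.999, -0.035, 0.0]
wrist_force: [-0.2, -0.4, 6.4]
opening: 0.308
grasp_force: 58.9
t 3.9 pos [ 0.4465 -0.1666  0.0987] yaw -4.02 z [ 0.001 -0.001 -1.   ] open 26.3 F 58.9 W [-0.2 -0.4  6.4]
shares [-0.0038  0.0024 -0.0013] twist -0.0003
```

```bash
python3 -m handwheel '[[[0,0,-0.06,0],[0,0,-0.16,0],[0,0,-0.27,0],[0,0,-0.37,0],[0,0,-0.42,0],[0,0,-0.42,0],[0,0,-0.42,0],[0,0,-0.42,0],[0,0,-0.42,0]]]'
python3 - <<'E'
from h import *
c,r,K,P=cam('scene'); np.savez('s2.npz',c=c,r=r,K=K,P=P); save('s2.png',cv2.resize(c[60:210,240:390],None,fx=3.9,fy=3.9,interpolation=2))
plan([.4457,-.167,.185],-4)
def px(p): q=np.linalg.inv(P)@np.array([*p,1]); u=K@q[:3]; return (u[:2]/u[2]).round(1)
o=ctrl.get_obs()['eef_pos']
for dz in(.011,-.029,-.089): print(dz,px(o+[0,0,dz]),(px(o+[0,0,dz])-[240,60])*3.9)
E
```

```text
time_s: 5.03
eef_pos: [0.4457, -0.166, 0.1815]
eef_rot: [-0.0, 0.999, -0.035, -0.001]
wrist_force: [-1.1, 0.4, -0.6]
opening: 0.307
grasp_force: 59.2
t 5.08 pos [ 0.4458 -0.1661  0.1817] yaw -4.03 z [-0.001  0.    -1.   ] open 26.2 F 59.2 W [ 0.3 -0.7 -1.4]
shares [-0.0004  0.0047 -0.0167] twist -0.0003
0.011 [311.5 135.3] [278.85 293.67]
-0.029 [311.8 148.5] [280.02 345.15]
-0.089 [312.3 167.4] [281.97 418.86]
```

View pics/s2.png

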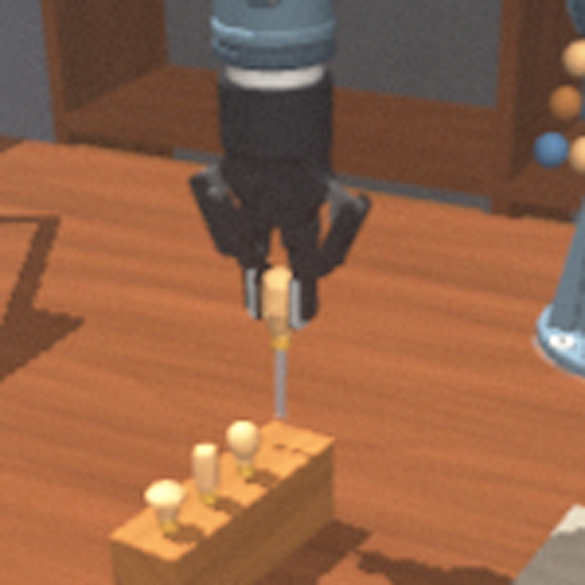

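```bash
python3 -m handwheel '[[[0,0.003,0.05,0],[0,0.003,0.1,0],[0,0.003,0.145,0],[0,0.003,0.145,0],[0,0.003,0.145,0]]]'
python3 -m handwheel '[[[-0.046,0,0,0],[-0.092,0,0.004,0],[-0.132,0,0.013,0],[-0.172,0,0.023,0],[-0.21,0,0.038,0],[-0.247,0,0.055,0],[-0.247,0,0.055,0],[-0.247,0,0.055,0]]]'
cat > tilt.py <<'E'
import sys
from h import *
c,r,K,P=cam('scene'); o=ctrl.get_obs()['eef_pos']
save(sys.argv[1],cv2.resize(c[60:210,240:390],None,fx=3.9,fy=3.9,interpolation=2))
plan(o,-4)
def px(p): q=np.linalg.inv(P)@np.array([*p,1]); u=K@q[:3]; return u[:2]/u[2]
for th in(0,15,30,45,60):
    t=np.radians(th); x=np.array([np.cos(t)*.9976,-.07*np.cos(t),np.sin(t)]); z=np.array([-np.sin(t)*.9976,.07*np.sin(t),np.cos(t)])
    g=o+[0,0,.011]; print(th,[((px(g+a*x+b*z)-[240,60])*3.9).round().tolist() for a,b in((0,.02),(0,-.04),(-.0025,-.1))])
E
python3 tilt.py s3.png
```

```text
time_s: 5.7
eef_pos: [0.4461, -0.1668, 0.1531]
eef_rot: [0.0, 0.999, -0.035, 0.0]
wrist_force: [-0.2, -0.7, -0.4]
opening: 0.308
grasp_force: 59.1
time_s: 6.7
eef_pos: [0.3964, -0.1633, 0.1419]
eef_rot: [-0.0, 0.999, -0.035, -0.0]
wrist_force: [1.9, -1.0, 2.9]
opening: 0.303
grasp_force: 59.4
t 6.75 pos [ 0.3965 -0.1633  0.142 ] yaw -4.02 z [-0.001  0.    -1.   ] open 26.6 F 59.4 W [ 1.6 -1.9  3.8]
shares [0. 0. 0.] twist -0.0003
0 [[314.0, 294.0], [315.0, 368.0], [317.0, 436.0]]
15 [[317.0, 293.0], [308.0, 372.0], [300.0, 447.0]]
30 [[321.0, 293.0], [301.0, 372.0], [283.0, 450.0]]
45 [[323.0, 295.0], [295.0, 369.0], [268.0, 444.0]]
60 [[326.0, 298.0], [290.0, 362.0], [255.0, 429.0]]
```

View pics/s3.png

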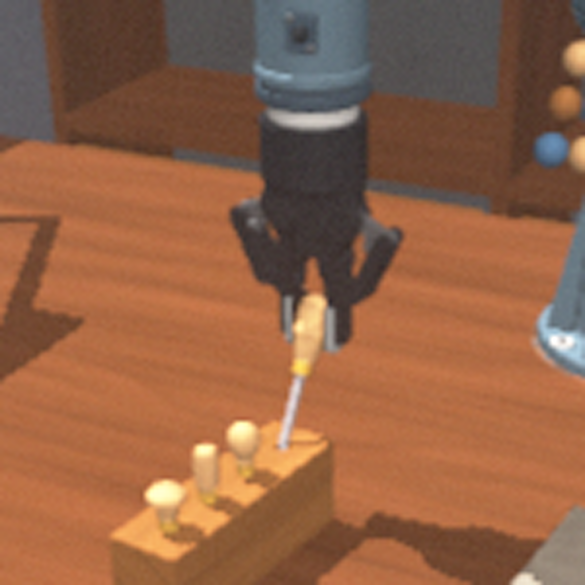

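```bash
python3 -m handwheel '[[[-0.034,0,0.021,0],[-0.068,0,0.045,0],[-0.095,0,0.068,0],[-0.115,0,0.088,0],[-0.115,0,0.088,0],[-0.115,0,0.088,0]]]'
python3 tilt.py s4.png
```

```text
time_s: 7.5
eef_pos: [0.3736, -0.1616, 0.1245]
eef_rot: [-0.0, 0.999, -0.035, -0.0]
wrist_force: [0.4, -2.2, 4.8]
opening: 0.311
grasp_force: 60.0
t 7.55 pos [ 0.3737 -0.1616  0.1245] yaw -4.02 z [-0.  0. -1.] open 26.4 F 60.0 W [ 0.8 -1.8  3.9]
shares [0. 0. 0.] twist -0.0002
0 [[329.0, 305.0], [330.0, 377.0], [332.0, 443.0]]
15 [[333.0, 303.0], [323.0, 380.0], [315.0, 454.0]]
30 [[336.0, 304.0], [317.0, 381.0], [299.0, 457.0]]
45 [[339.0, 305.0], [311.0, 377.0], [284.0, 452.0]]
60 [[341.0, 309.0], [307.0, 371.0], [272.0, 437.0]]
```

View pics/s4.png

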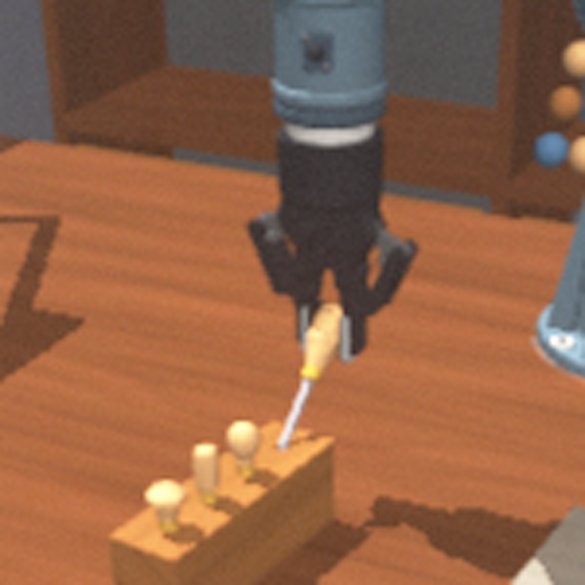

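```bash
python3 -m handwheel '[[[0,0,-0.1,0],[0,0,-0.25,0],[0,0,-0.4,-0.03],[0,0,-0.53,-0.065],[0,0,-0.53,-0.065],[0,0,-0.53,-0.065],[0,0,-0.53,-0.065]]]'
python3 - <<'E'
from h import *
o=ctrl.get_obs(); e=o['eef_pos']
for n in('scene','top'):
    c,r,K,P=cam(n); np.savez(n+'5.npz',c=c,r=r,K=K,P=P); w=pts(r,K,P)
    Q=np.linalg.inv(P)
    def px(p): q=Q@np.array([*p,1]); u=K@q[:3]; return (u[:2]/u[2]).round(1)
    print(n,px(e),'tip pred',px(e+[.0702,.002,-.0603]),'ferr',px(e+[.0288,.0008,.011-.0278]))
    p=px(e+[.0288,.0008,-.0168]).astype(int) 
    save(n+'5.png',cv2.resize(c[p[1]-30:p[1]+50,p[0]-50:p[0]+50],None,fx=7,fy=7,interpolation=2)); print('origin',p-[50,30])
plan([.6018,.068,.2253],1.6)
E
```

```text
time_s: 8.43
eef_pos: [0.3729, -0.1609, 0.2288]
eef_rot: [-0.001, 1.0, 0.013, -0.001]
wrist_force: [-0.5, -0.6, -1.5]
opening: 0.306
grasp_force: 60.2
scene [324.7 114.3] tip pred [314.5 143.4] ferr [320.5 123.4]
origin [270  93]
top [367.9 316.7] tip pred [364.3 280.5] ferr [366.8 301.7]
origin [316 271]
t 8.53 pos [ 0.3732 -0.1612  0.2293] yaw 1.55 z [-0.002  0.002 -1.   ] open 26.6 F 60.2 W [ 0.9  0.4 -0.2]
shares [ 1.1736 -1.1148  0.0198] twist -0.0006
```

View pics/scene5.png

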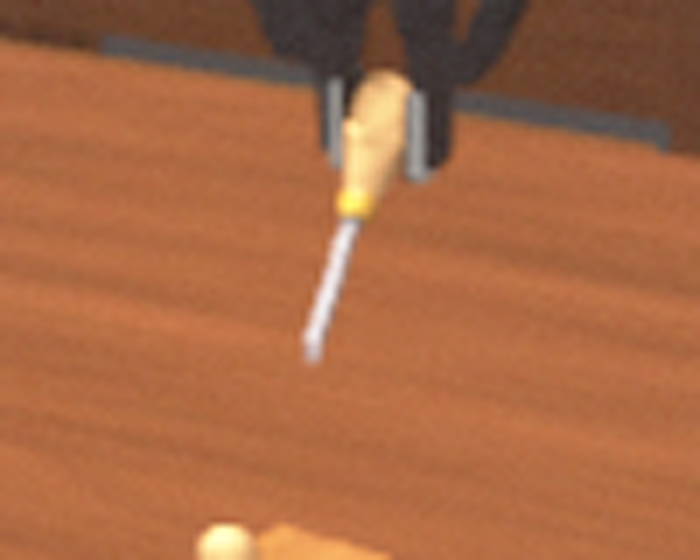

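View pics/top5.png

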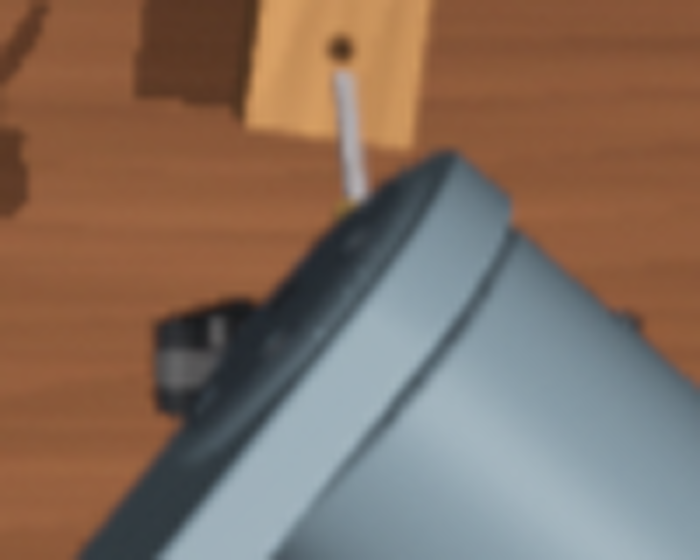

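```bash
python3 -m handwheel '[[[0.1,-0.2,0,0],[0.25,-0.45,0,0],[0.4,-0.7,0,0],[0.52,-0.9,0,0],[0.6,-1,0,0],[0.6,-1,0,0],[0.6,-1,0,0],[0.6,-1,0,0]]]'
python3 -c "
from h import *
plan([.6018,.068,.2263],1.6)"
```

```text
time_s: 9.52
eef_pos: [0.4878, 0.0406, 0.2303]
eef_rot: [0.0, 1.0, 0.013, -0.0]
wrist_force: [0.4, 0.1, -0.9]
opening: 0.306
grasp_force: 60.2
t 9.53 pos [0.4878 0.0406 0.2303] yaw 1.48 z [-0.001 -0.    -1.   ] open 26.2 F 60.2 W [ 0.4  0.1 -0.9]
shares [ 0.5735 -0.1223  0.0198] twist -0.0014
```

```bash
python3 -m handwheel '[[[0.1,-0.12,0.01,0],[0.25,-0.12,0.02,0],[0.4,-0.12,0.02,0],[0.5,-0.12,0.02,0],[0.55,-0.12,0.02,0],[0.57,-0.12,0.02,0],[0.57,-0.12,0.02,0],[0.57,-0.12,0.02,0],[0.57,-0.12,0.02,0]]]'
python3 - <<'E'
from h import *
e=ctrl.get_obs()['eef_pos']; ims=[]
for n in('scene','top'):
    c,r,K,P=cam(n); Q=np.linalg.inv(P)
    def px(p): q=Q@np.array([*p,1]); u=K@q[:3]; return (u[:2]/u[2]).round(1)
    print(n,'tip pred',px(e+[.0702,.002,-.0603]),'lens',px([.712,.0715,.165]))
    p=px([.672,.07,.165]).astype(int); print('origin',p-[40,40]); ims.append(cv2.resize(c[p[1]-40:p[1]+40,p[0]-40:p[0]+40],(400,400),interpolation=2))
save('fin.png',np.hstack(ims)); plan([.6018,.068,.2263],1.6)
E
```

```text
time_s: 10.65
eef_pos: [0.6012, 0.0687, 0.2266]
eef_rot: [0.0, 1.0, 0.014, 0.0]
wrist_force: [0.3, -0.5, -1.0]
opening: 0.308
grasp_force: 60.2
scene tip pred [362.2 205.6] lens [355.4 216.3]
origin [321 166]
top tip pred [261.9 175.1] lens [262.1 157.2]
origin [222 134]
t 10.75 pos [0.6014 0.0687 0.2267] yaw 1.57 z [ 0. -0. -1.] open 26.0 F 60.2 W [-0.7 -0.2 -0.7]
shares [0.0019 0.0033 0.0018] twist -0.0004
```

View pics/fin.png

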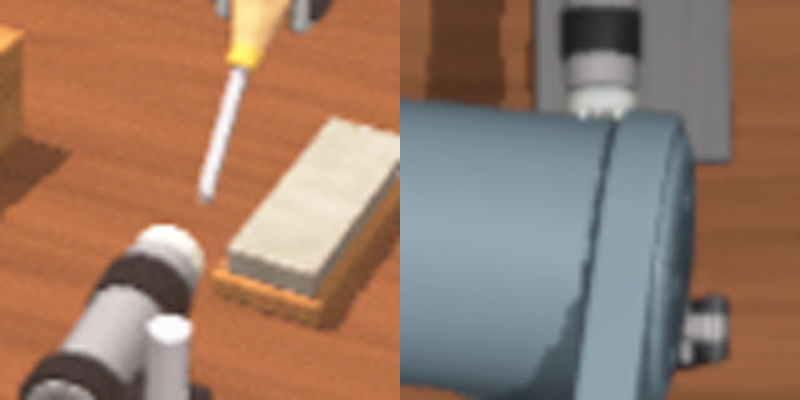

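```bash
python3 -m handwheel '[[[0,0,0,0],[0,0,0,0],[0,0,0,0],[0,0,0,0]]]' && python3 -c "
from bench import ctrl
print(ctrl.hand_in())"
```

```text
time_s: 11.25
eef_pos: [0.6016, 0.0686, 0.2265]
eef_rot: [-0.0, 1.0, 0.014, -0.0]
wrist_force: [0.2, 0.1, -0.1]
opening: 0.31
grasp_force: 60.2
the job is handed in; nothing more can be done
None
```

The tallest graver is held still, leaning about 46° with its point about 40 mm in front of the lens. I handed the job in at 11.25 s with no contact on the microscope seen; no verdict came back, so the pose is my own estimate from the arm readings and camera images.

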